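Damp check of the window ledge

ROBOT

A 6-joint arm with a two-finger parallel gripper is mounted at the origin on the work surface. World frame = base frame: x ahead of the robot, y to its left, z up, the work surface at z = 0. Lengths are in mm, angles in rad, forces in N, time in s.
With the tool pointing down it reaches from about 350 to 725 mm from the base axis. Payload 6 kg.
Tool frame: the origin (TCP) lies on the centre line of the jaws, within the pads' length; the fingertips stand 25 mm ahead of it and the grasp point (between the pads) lies 6 mm ahead of it; z points along the fingers, y is the line along which they close (so a half turn about z gives the same grasp; the last joint's range is limited). The gripper opens to 85 mm and grips with 20 to 120 N. Pads are 22 mm wide; open, the fingers measure 114 mm over their backs; the gripper's body (76 mm by 85 mm) begins 54 mm behind the grasp point. The pads swing forward as they close: fully open they stand 13 mm farther back than shut.
Start: joints at [-0.897, 0.04, 0.085, 0, -1.615, -0.334], TCP at [199.989, -565.669, 256.261] pointing down, gripper open.
Joint ranges: [-2.56, 2.56], [-1.29, 2.01], [-1.08, 1.49], [-3.29, 1.98], [-2.81, -0.18], [-2.99, 2.99]. Speed limits (rad/s): [2.57, 2.57, 3.01, 3.14, 3.14, 3.14].

INTERFACE

Orientations are given as [roll, pitch, yaw] about the fixed x, y, z axes, in that order (R = Rz(yaw) Ry(pitch) Rx(roll)).
In Python, from cell import telemetry, optics, arm gives the robot as it stands.
- The arm moves only by the shell command python3 -m pendant 'ROWS' [FORCE]. ROWS is JSON, a list of rows, each a list of 5 numbers: the shift along the world's x, y, z in cm, then the turn about the world's z in rad, then the closure, from -1 (fully open) to 1 (shut), so that 0 is half open. In form: [[dx, dy, dz, yaw, jaw], ...]. A call has 1 to 12 rows; each row is the pose to reach, as a shift and turn from the pose commanded when the call began; what a row does not reach only later rows make up. A row lasts 1/12 s, in which the tool goes at most 41.7 mm and 7.16 degrees, less where a joint would pass 70% of its speed; a pose out of reach is approached as far as the arm can. A call with a gripper value outside its range is refused whole. The fingers move at their own pace and stop on an object; FORCE is the grip in N (left out, the last holds). Time passes only in rows, so rows that repeat a pose let the fingers close. It gives the time, the measured TCP pose, the force, the opening and the grip force at its end, in the units of the state.
- telemetry.get_obs(): the state, without advancing time (a new reading comes with each control period).
- optics.snapshot(name): name is "scene" or "top"; returns a dict with "image" (384x512x3 uint8, blue, green, red), "fx", "fy", "cx", "cy" (pixels), "T" (4x4, takes a point from camera to world coordinates). Camera axes: x right, y down, z forward; pixel columns grow to the right and rows downward; lengths in mm; the calibration is good to about 2 mm. A picture is of the moment at which its call begins. There is no depth.
- arm.finish_job(): hands the job in; it is judged then, once.
The state is a dict: "clock": time; "joint_pos": joint angles; "qd": joint speeds; "joint_torque": joint torques, N m; "tcp_pos": TCP position; "ee_rot": TCP orientation; "ft_force": force on the tool from outside, world axes, zero at the start; "moment": the same for the moment, N m; "gripper_width": opening from 0.0 (shut) to 1.0 (fully open); "finger_force": force on a finger pad.
Only numpy, scipy, OpenCV 4.12 (cv2) and the standard library are available. Lean on these libraries where they do the work, as an engineer would, in place of code of your own. Each camera call takes 0.05 s, during which the arm holds its last target. There are 200 camera calls.

TASK

Check the piece of window ledge for damp: lift the damp pen out of its stand, dry its tip by dipping it down near the floor of the bowl of drying beads and stirring at least two full rounds about midway between the bowl's middle and its wall, keeping the beads in the bowl. Then set the tip inside the ring drawn on the sloping board, with the pen square to the board, and press gently until the sprung tip is about half in. Finish while still holding the pen there like that, and leave the other things where they are.

Things in the scene. Friction and masses are not known exactly. Their poses are not given: they have to be found in the camera images.
- pen: Damp pen standing upright in its stand, drawn out straight up by at least 80 mm. 165 mm long, 70 to 130 g. Grey square handle 20 x 20 mm over a steel shank 8 mm thick. Origin at the point of the tip (tip fully out), z up the axis; x, y square to the handle's flats. Handle from z = 75 to 165 mm; its shoulder rests loosely on the stand's top
- plunger (a joint): How far the pen's sprung tip (a rounded steel pin 6 mm thick) is pushed into the pen, in m: 0 fully out, 0.012 bottomed. The spring gives about 1 N as it starts to move, 3.4 N at half (0.006) and 5.8 N at the bottom
- pen_point (a point): The very end of the sprung tip; it is at the pen's origin when the tip is out and moves up the pen as the tip is pushed in
- stand: Fixed upright wooden block, 70 x 70 mm and 85 mm high, with one 12 mm hole down its middle where the pen stands. Origin at the centre of its underside, z up; the pen's handle sides are parallel to the block's sides
- bowl: White bowl with a flat floor, fixed to the table, holding six drying beads. 140 mm across the rim, 45 mm high, inside radius 60 mm at the floor and 66 mm at the rim, floor 5 mm above the table. Origin: centre of its underside, z up. At the start the beads lie in a loose ring 36 mm from the middle; the middle (20 mm radius) is clear
- sill: A piece of sloping window ledge on two blocks, fixed on the table. Origin on the table under its middle, z up, its slope falls towards its own -x
- ledge: The sill's pale wooden board, 110 mm (x) by 150 mm (y) by 20 mm thick, sloping 15 degrees (0.26 rad). Origin at the board's centre, about 36 mm above the table, z square out of its upper face (face at z = +10 mm), x up the slope, y along the ledge
- ring_spot (a point): The middle of the drawn ring (28 mm across) on the board's upper face, about 45 mm above the table, 35 mm to the board's +y side; its z points square out of the sloping face. The drawn square at 35 mm on the -y side is not the spot
- bead0: One of six loose clay drying beads in the bowl, a short round barrel 18 mm across and 16 mm high, 12 g. Origin at its centre, 8 mm above the bowl's floor
- bead1: One of six loose clay drying beads in the bowl, a short round barrel 18 mm across and 16 mm high, 12 g. Origin at its centre, 8 mm above the bowl's floor
- bead2: One of six loose clay drying beads in the bowl, a short round barrel 18 mm across and 16 mm high, 12 g. Origin at its centre, 8 mm above the bowl's floor
- bead3: One of six loose clay drying beads in the bowl, a short round barrel 18 mm across and 16 mm high, 12 g. Origin at its centre, 8 mm above the bowl's floor
- bead4: One of six loose clay drying beads in the bowl, a short round barrel 18 mm across and 16 mm high, 12 g. Origin at its centre, 8 mm above the bowl's floor
- bead5: One of six loose clay drying beads in the bowl, a short round barrel 18 mm across and 16 mm high, 12 g. Origin at its centre, 8 mm above the bowl's floor
- tray: Low round turntable tray, 264 mm across, rim 26 mm high, behind the working area; it stays fixed. Origin centre of its underside
- saucer: White saucer on the tray, 100 mm across; bystander, leave it where it is
- bottle: Orange bottle with a push dispenser on the tray, 48 mm across, 147 mm high; bystander, leave it where it is
- compact: Round steel compact mirror on the tray, 68 mm across, 12 mm thick; bystander, leave it where it is
- hairbrush: Wooden hairbrush lying on the table, 200 x 60 x 32 mm; bystander, leave it where it is
- mug: Mug, 80 mm across, 90 mm high; bystander, leave it where it is
- padlock: Brass padlock lying on the table, about 65 x 45 x 18 mm; bystander, leave it where it is
Mind the look-alikes: they are no part of the job. There is more than one size of the pen; the one meant has the size given above.

How it is judged:
By the outcome, as a careful person would: the job done as asked, in the order asked, and still so for the second after the job is handed in, while the arm keeps its last pose, push and grip.
It also fails if it takes over 64 s, if anything falls off the work surface, if the arm or the gripper's body presses on something with over 40 N, if the wrist force passes 120 N, or if a joint passes its speed limit or range.

## Working session

There is one attempt and no reset: what is moved stays moved. The work goes in short steps, Python scripts to look and compute and a shell command to move; the robot and the scene stay as the last step left them, time stands still between calls to the robot, and variables do not carry over. Pictures are saved under pics/ and viewed, at most 10 in all, crops included, and the job is handed in when it is done.

```bash
mkdir -p pics; cat > h.py <<'E'
import numpy as np, cv2
from cell import telemetry, optics
def snap(n):
    return optics.snapshot(n)
def ray(s,u,v):
    T=np.array(s["T"]); d=T[:3,:3]@np.array([(u-s["cx"])/s["fx"],(v-s["cy"])/s["fy"],1]); return T[:3,3],d
def onz(s,u,v,z):
    o,d=ray(s,u,v); return o+d*(z-o[2])/d[2]
def proj(s,p):
    T=np.array(s["T"]); c=T[:3,:3].T@(np.array(p,float)-T[:3,3]); return np.array([s["fx"]*c[0]/c[2]+s["cx"],s["fy"]*c[1]/c[2]+s["cy"]])
def tri(s1,a,s2,b):
    o1,d1=ray(s1,*a);o2,d2=ray(s2,*b)
    t=np.linalg.lstsq(np.c_[d1,-d2],o2-o1,rcond=None)[0]
    p,q=o1+d1*t[0],o2+d2*t[1]; return (p+q)/2,np.linalg.norm(p-q)
E
python3 - <<'E'
from h import *
import pickle
S={n:snap(n) for n in("scene","top")}; pickle.dump(S,open("s0.pkl","wb"))
for n in S:
    cv2.imwrite(f"pics/{n}0.png",cv2.resize(S[n]["image"],(800,600),interpolation=cv2.INTER_CUBIC)); print(n,S[n]["fx"],S[n]["cx"],S[n]["cy"],np.round(S[n]["T"],3).tolist())
print(telemetry.get_obs())
E
```

```text
scene 347.90515589409017 245.9771634251809 190.3222360500234 [[0.567, 0.536, -0.626, 1143.505], [0.824, -0.384, 0.417, -379.319], [-0.017, -0.752, -0.659, 620.619], [0.0, 0.0, 0.0, 1.0]]
top 442.396110688197 248.80439339337357 194.1548565772739 [[0.011, -0.988, 0.152, 434.133], [-1.0, -0.011, 0.003, -1.092], [-0.002, -0.152, -0.988, 1157.215], [0.0, 0.0, 0.0, 1.0]]
{'clock': 0.1, 'joint_pos': array([-8.97282084e-01,  4.07527153e-02,  8.39418079e-02, -4.06730637e-04,
       -1.61550580e+00, -3.33691487e-01]), 'qd': array([ 0.0015402 , -0.00021748,  0.00244968,  0.0019405 ,  0.00045712,
        0.00098431]), 'joint_torque': array([-5.06922093e-03, -3.69345760e+01,  3.48281515e+01,  6.95167735e+00,
       -4.61570628e-03,  1.32184022e-05]), 'tcp_pos': array([ 199.97793752, -565.4291285 ,  255.39558552]), 'ee_rot': array([ 3.14002305e+00, -1.14035581e-04, -2.80175194e+00]), 'ft_force': array([ 1.22901158,  0.06392947, -0.45005243]), 'moment': array([-0.03156597, -0.04032102,  0.02512152]), 'finger_force': 0.0, 'gripper_width': 1.0069034301809507}
```

View pics/scene0.png

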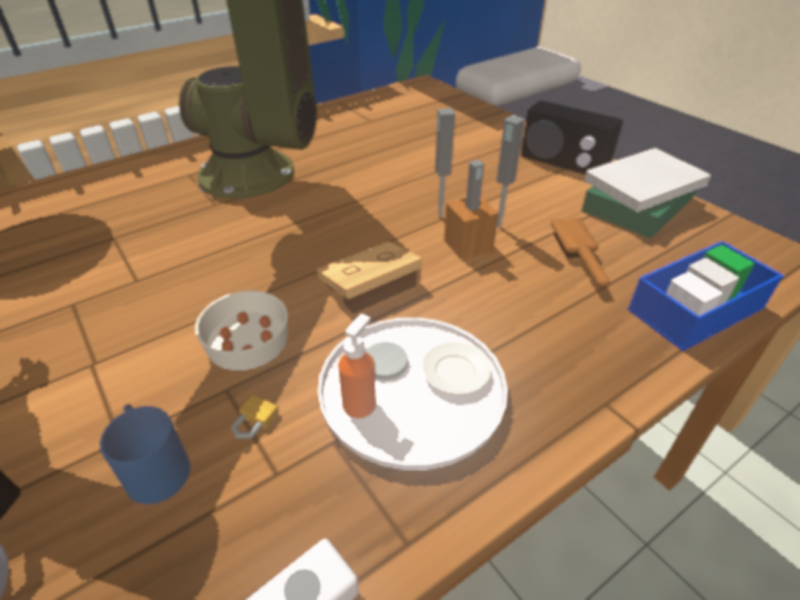

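View pics/top0.png

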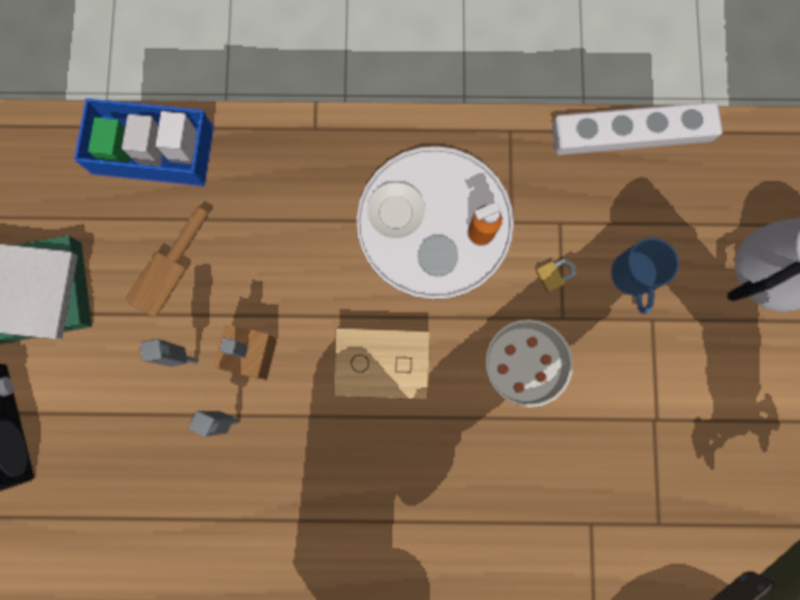

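```bash
python3 - <<'E'
from h import *
import pickle
S=pickle.load(open("s0.pkl","rb"));t=S["top"];s=S["scene"]
a=cv2.resize(t["image"][195:290,80:285],(800,371),interpolation=cv2.INTER_CUBIC)
b=cv2.resize(s["image"][60:190,190:360],(600,459),interpolation=cv2.INTER_CUBIC)
cv2.imwrite("pics/c1.png",a); cv2.imwrite("pics/c2.png",b)
E
```

```text
(no output)
```

View pics/c1.png

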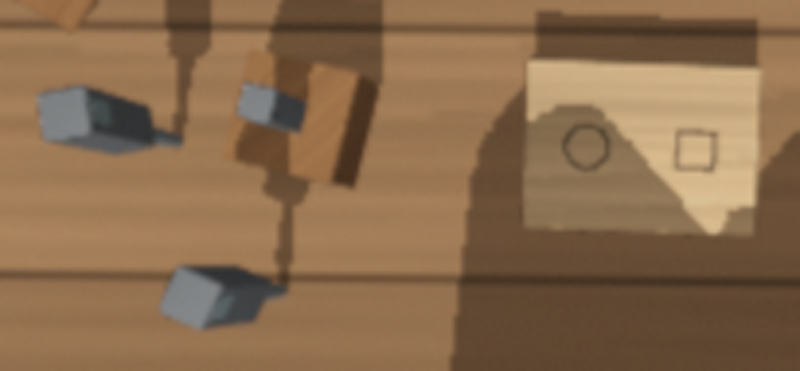

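View pics/c2.png

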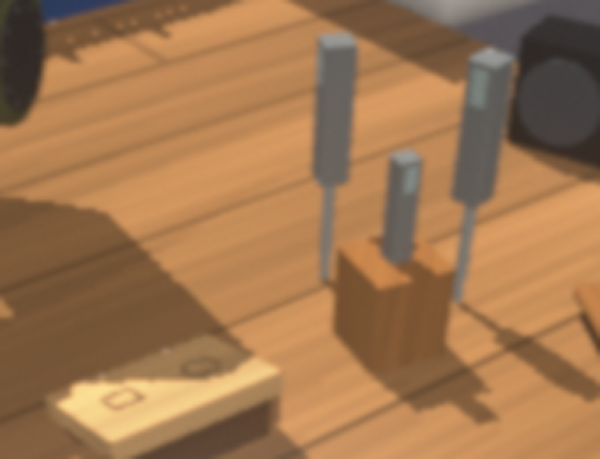

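```bash
python3 - <<'E'
from h import *
import pickle
S=pickle.load(open("s0.pkl","rb"));t=S["top"];s=S["scene"]
T=lambda u,v:((u+.5)/3.902+80-.5,(v+.5)/3.902+195-.5)
C=lambda u,v:((u+.5)/3.529+190-.5,(v+.5)/3.529+60-.5)
r=lambda x:np.round(x,1)
q=np.array([onz(t,*T(*c),85)[:2] for c in [(258,50),(362,72),(335,182),(228,158)]])
print("stand",r(q.tolist()),r(q.mean(0)),[np.degrees(np.arctan2(*(q[(i+1)%4]-q[i])[::-1])) for i in range(4)],[np.linalg.norm(q[(i+1)%4]-q[i]) for i in range(4)])
print("stand scene",[r(onz(s,*C(*c),85)) for c in [(335,250),(393,292),(455,265)]])
print("pen top",r(onz(t,*T(257,103),175)),r(onz(s,*C(405,155),175)))
print("decoy bases",r(onz(t,*T(180,140),0)),r(onz(t,*T(285,290),0)),r(onz(s,*C(458,300),0)),r(onz(s,*C(326,282),0)))
print("decoy tops",tri(t,T(63,115),s,C(490,58)),tri(t,T(190,295),s,C(337,40)))
# board (z by slope) corners & ring
print("ring tri",tri(t,T(586,148),s,C(201,367)), r(onz(t,*T(586,148),45)))
print("square tri",tri(t,T(696,150),s,C(123,399)), r(onz(t,*T(696,150),45)))
print("board far",r(onz(t,*T(527,61),60)),r(onz(t,*T(760,67),60)),"near",r(onz(t,*T(754,236),31)),r(onz(t,*T(524,229),31)))
# ring mask refine: dark ring contours
B=lambda u,v:((u+.5)/1.5625-.5,(v+.5)/1.5625-.5)
im=t["image"]; hsv=cv2.cvtColor(im,cv2.COLOR_BGR2HSV)
u0,v0=map(int,B(529,362)); roi=hsv[v0-35:v0+35,u0-35:u0+35]
m=((roi[...,1]<70)&(roi[...,2]>60)).astype(np.uint8)
cs,_=cv2.findContours(m,cv2.RETR_EXTERNAL,cv2.CHAIN_APPROX_NONE); c=max(cs,key=cv2.contourArea)+[u0-35,v0-35]
(e,ax,an)=cv2.fitEllipse(cv2.convexHull(c)); print("bowl ellipse",e,ax, r(onz(t,*e,45)))
red=((roi[...,1]>110)&((roi[...,0]<12))).astype(np.uint8)
n,l,st,ce=cv2.connectedComponentsWithStats(red)
for i in range(1,n):
    if st[i,4]>8: print("bead",r(onz(t,*(ce[i]+[u0-35,v0-35]),21)),st[i,4])
E
```

```text
stand [[563.  253.6]
 [549.9 188. ]
 [481.4 202.2]
 [495.4 269.1]] [522.4 228.2] [np.float64(-101.28649805470997), np.float64(168.35616540313802), np.float64(78.14897694268498), np.float64(-12.869320093570984)] [np.float64(66.90546191808374), np.float64(69.98403166104976), np.float64(68.38749124657302), np.float64(69.33532735502011)]
stand scene [array([483.1, 200.2,  85. ]), array([557.8, 197.4,  85. ]), array([557.5, 263.6,  85. ])]
pen top [521.7 231.4 175. ] [519.1 233.1 175. ]
decoy bases [511.9 323.3   0. ] [413.7 248.5   0. ] [508.7 327.4   0. ] [416.4 250.4   0. ]
decoy tops (array([509.23111309, 323.72201019, 225.36350435]), np.float64(0.9824465329109223)) (array([414.06486015, 249.4075332 , 226.68062837]), np.float64(1.4025197907283384))
ring tri (array([506.76409954,  49.22997376,  45.85402684]), np.float64(0.3706356630636208)) [506.7  49.1  45. ]
square tri (array([506.1484665 , -21.63447596,  46.48698252]), np.float64(0.005017989683423804)) [506.2 -21.7  45. ]
board far [560.9  87.2  60. ] [558.7 -61.8  60. ] near [452.1 -59.9  31. ] [454.9  88.9  31. ]
bowl ellipse (338.27984619140625, 231.9518280029297) (54.92671585083008, 57.007102966308594) [ 511.3 -223.1   45. ]
bead [ 548.2 -233.7   21. ] 23
bead [ 534.7 -197.2   21. ] 24
bead [ 519.1 -255.5   21. ] 24
bead [ 502.5 -184.3   21. ] 24
bead [ 490.4 -247.    21. ] 22
bead [ 473.5 -210.6   21. ] 24
```

The meant pen is the short one in the stand, with its handle top at about (405,155) in the scene crop. The two taller pens standing at (490,60) and (337,40) are look-alikes whose tops triangulate to about 226 mm. The short one's shoulder rests on the 85 mm block and its top is near 175 mm, so it fits the description.

```bash
python3 -m pendant '[[8,20,5,-0.27,0],[8,20,5,-0.27,0],[8,20,5,-0.27,0],[12,30,5,-0.4,0],[14,35,5,-0.546,0],[18,45,5,-0.546,0],[24,60,5,-0.546,0],[28,70,5,-0.546,0],[32.15,79.6,5,-0.546,0],[32.15,79.6,5,-0.546,0],[32.15,79.6,5,-0.546,0],[32.15,79.6,5,-0.546,0]]' 60
```

```text
clock: 1.1
tcp_pos: [379.5, -117.9, 298.8]
ee_rot: [3.141, 0.001, 2.936]
ft_force: [2.3, -0.2, 0.3]
gripper_width: 0.502
finger_force: 0.0
```

```bash
python3 -m pendant '[[12.5,31,0,0,0],[12.5,31,0,0,0],[12.5,31,0,0,0],[12.5,31,0,0,0],[12.5,31,0,0,0],[12.5,31,0,0,0],[12.5,31,0,0,0],[12.5,31,0,0,0],[12.5,31,0,0,0],[12.5,31,0,0,0],[12.5,31,0,0,0],[12.5,31,0,0,0]]'; python3 - <<'E'
from h import *
import pickle
S={n:snap(n) for n in("scene","top")}; pickle.dump(S,open("s1.pkl","wb"))
print(telemetry.get_obs()["tcp_pos"],telemetry.get_obs()["ee_rot"])
E
```

```text
clock: 2.1
tcp_pos: [504.4, 189.2, 299.1]
ee_rot: [3.141, 0.001, 2.935]
ft_force: [0.1, 0.2, -0.4]
gripper_width: 0.497
finger_force: 0.0
[504.3786061  189.03254521 299.56251952] [3.14022682e+00 1.07777830e-03 2.93425687e+00]
```

```bash
python3 -m pendant '[[1.7,4.15,0,0,0],[1.7,4.15,0,0,0],[1.7,4.15,-4,0,0],[1.7,4.15,-8,0,0],[1.7,4.15,-11,0,0],[1.7,4.15,-14,0,0],[1.7,4.15,-15.3,0,0],[1.7,4.15,-15.3,0,0],[1.7,4.15,-15.3,0,0.2],[1.7,4.15,-15.3,0,0.3],[1.7,4.15,-15.3,0,0.3],[1.7,4.15,-15.3,0,0.3]]'; python3 - <<'E'
from h import *
t=snap("top");s=snap("scene")
p=np.array([521,230,140])
a=np.hstack([cv2.resize(t["image"][180:300,90:230],(390,334)),cv2.resize(s["image"][40:180,250:370],(390,455))[:334]])
cv2.imwrite("pics/g1.png",a)
E
```

```text
clock: 3.2
tcp_pos: [522.2, 232.0, 147.7]
ee_rot: [3.139, 0.002, 2.935]
ft_force: [-0.7, 0.7, 0.0]
gripper_width: 0.353
finger_force: 0.0
```

View pics/g1.png

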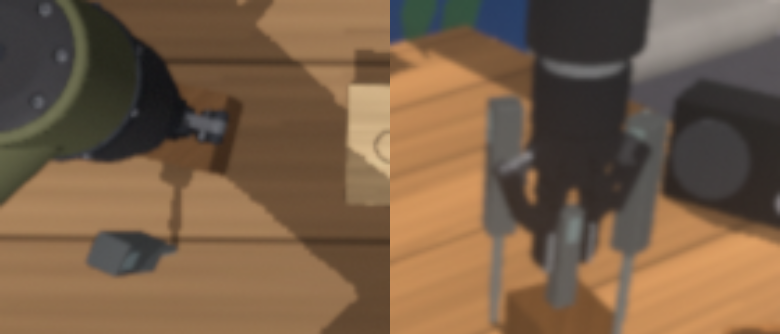

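The pen's handle, at about (570,250) in the right half, stands between the two fingers. I'll close on it.

```bash
python3 -m pendant '[[0,0,0,0,1],[0,0,0,0,1],[0,0,0,0,1],[0,0,0,0,1],[0,0,0,0,1],[0,0,0,0,1]]' 60;  python3 -m pendant '[[0,0,1,0,1],[0,0,3,0,1],[0,0,6,0,1],[0,0,9,0,1],[0,0,12,0,1],[0,0,13,0,1],[0,0,13,0,1],[0,0,13,0,1]]'
```

```text
clock: 3.8
tcp_pos: [521.8, 231.8, 146.4]
ee_rot: [3.141, 0.001, 2.936]
ft_force: [-0.4, 0.1, 4.7]
gripper_width: 0.226
finger_force: 58.9
clock: 4.47
tcp_pos: [521.3, 231.7, 275.1]
ee_rot: [3.141, -0.001, 2.935]
ft_force: [-0.1, 0.1, -1.4]
gripper_width: 0.224
finger_force: 59.2
```

```bash
python3 -m pendant '[[0,-2,0,0.05,1],[0,-6,0,0.1,1],[0,-10,0,0.193,1],[-0.5,-14,0,0.193,1],[-0.5,-18,0,0.193,1],[-0.5,-22,0,0.193,1],[-1,-26,0,0.193,1],[-1,-30,0,0.193,1],[-1,-34,0,0.193,1],[-1,-38,0,0.193,1],[-1,-42,0,0.193,1],[-1,-44,0,0.193,1]]'; python3 -m pendant '[[0,-1.4,0,0,1],[0,-1.4,0,0,1],[0,-1.4,0,0,1],[0,-1.4,0,0,1]]';python3 - <<'E'
from h import *
t=snap("top");s=snap("scene")
o=telemetry.get_obs();p=o["tcp_pos"];print(p,o["ee_rot"])
print(proj(s,p-[0,0,136.4]),proj(s,p-[0,0,61.4]),proj(s,p-[0,0,6]))
u,v=proj(s,p-[0,0,80]).astype(int)
a=s["image"][v-50:v+70,u-60:u+60];print(u-60,v-50)
b=t["image"][170:290,270:390]
cv2.imwrite("pics/b1.png",np.hstack([cv2.resize(x,(400,400),interpolation=cv2.INTER_CUBIC) for x in(a,b)]))
E
```

```text
clock: 5.47
tcp_pos: [510.1, -211.8, 272.9]
ee_rot: [3.141, -0.005, 3.126]
ft_force: [-0.5, 1.2, 0.5]
gripper_width: 0.224
finger_force: 59.3
clock: 5.8
tcp_pos: [511.2, -221.8, 274.2]
ee_rot: [3.141, -0.002, 3.129]
ft_force: [0.4, -0.8, -1.7]
gripper_width: 0.23
finger_force: 59.3
[ 511.53511053 -221.48670269  275.09148664] [ 3.14114034e+00 -7.90288534e-04  3.12961975e+00]
[147.58686981 173.9489696 ] [140.32854452 145.93763621] [134.30239524 122.68151723]
82 103
```

View pics/b1.png

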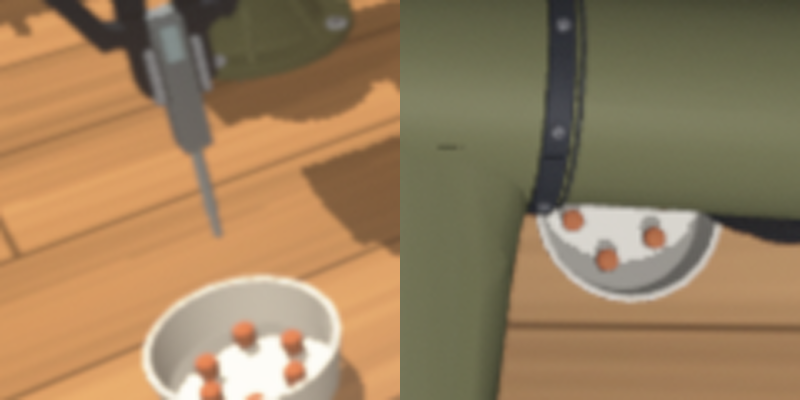

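The pen hangs straight in the jaws: its tip shows at crop (218,235), which is (147.4,173.5) in the image, against a predicted (147.6,173.9). The bowl's middle is clear and right below it.

```bash
python3 -m pendant '[[0,0,-3,0,1],[0,0,-6,0,1],[0,0,-9,0,1],[0,0,-11,0,1],[0,0,-12.3,0,1],[0,0,-12.9,0,1],[0,0,-12.9,0,1],[0.8,0.2,-12.9,0,1],[1.6,0.42,-12.9,0,1],[2.4,0.64,-12.9,0,1],[3.09,0.83,-12.9,0,1],[3.09,0.83,-12.9,0,1]]'
python3 -m pendant '[[-0.32,0.77,0,0,1],[-0.83,1.43,0,0,1],[-1.49,1.94,0,0,1],[-2.26,2.26,0,0,1],[-3.09,2.37,0,0,1],[-3.92,2.26,0,0,1],[-4.69,1.94,0,0,1],[-5.35,1.43,0,0,1],[-5.86,0.77,0,0,1],[-6.18,0,0,0,1],[-6.29,-0.83,0,0,1],[-6.18,-1.66,0,0,1]]'
```

```text
clock: 6.9
tcp_pos: [543.9, -213.7, 146.8]
ee_rot: [3.142, 0.0, 3.129]
ft_force: [-0.2, 0.3, -0.9]
gripper_width: 0.23
finger_force: 59.3
clock: 7.9
tcp_pos: [480.4, -231.9, 146.7]
ee_rot: [-3.142, 0.0, 3.128]
ft_force: [0.0, -0.1, -0.8]
gripper_width: 0.231
finger_force: 59.1
```

```bash
python3 -m pendant '[[0.32,-0.77,-0.2,0,1],[0.83,-1.43,-0.2,0,1],[1.49,-1.94,-0.2,0,1],[2.26,-2.26,-0.2,0,1],[3.09,-2.37,-0.2,0,1],[3.92,-2.26,-0.2,0,1],[4.69,-1.94,-0.2,0,1],[5.35,-1.43,-0.2,0,1],[5.86,-0.77,-0.2,0,1],[6.18,0,-0.2,0,1],[6.29,0.83,-0.2,0,1],[6.18,1.66,-0.2,0,1]]'
python3 -m pendant '[[-0.32,0.77,0,0,1],[-0.83,1.43,0,0,1],[-1.49,1.94,0,0,1],[-2.26,2.26,0,0,1],[-3.09,2.37,0,0,1],[-3.92,2.26,0,0,1],[-4.69,1.94,0,0,1],[-5.35,1.43,0,0,1],[-5.86,0.77,0,0,1],[-6.18,0,0,0,1],[-6.29,-0.83,0,0,1],[-6.18,-1.66,0,0,1]]'
python3 -m pendant '[[0.32,-0.77,0,0,1],[0.83,-1.43,0,0,1],[1.49,-1.94,0,0,1],[2.26,-2.26,0,0,1],[3.09,-2.37,0,0,1],[3.92,-2.26,0,0,1],[4.69,-1.94,0,0,1],[5.35,-1.43,0,0,1],[5.86,-0.77,0,0,1],[6.18,0,0,0,1],[6.29,0.83,0,0,1],[6.18,1.66,0,0,1]]'
python3 -m pendant '[[-0.32,0.77,0,0,1],[-0.83,1.43,0,0,1],[-1.49,1.94,0,0,1],[-2.26,2.26,0,0,1],[-3.09,2.37,0,0,1],[-3.92,2.26,0,0,1],[-4.69,1.94,0,0,1],[-5.35,1.43,0,0,1],[-5.86,0.77,0,0,1],[-6.18,0,0,0,1],[-6.29,-0.83,0,0,1],[-6.18,-1.66,0,0,1]]'
python3 -m pendant '[[0.32,-0.77,0,0,1],[0.83,-1.43,0,0,1],[1.49,-1.94,0,0,1],[2.26,-2.26,0,0,1],[3.09,-2.37,0,0,1],[3.92,-2.26,0,0,1],[4.69,-1.94,0,0,1],[5.35,-1.43,0,0,1],[5.86,-0.77,0,0,1],[6.18,0,0,0,1],[6.29,0.83,0,0,1],[6.18,1.66,0,0,1]]'
```

```text
clock: 8.9
tcp_pos: [542.6, -212.9, 144.6]
ee_rot: [3.141, -0.0, 3.129]
ft_force: [-0.6, 0.0, -0.7]
gripper_width: 0.225
finger_force: 59.3
clock: 9.9
tcp_pos: [480.4, -231.9, 144.7]
ee_rot: [-3.142, 0.0, 3.128]
ft_force: [0.4, -0.8, -0.6]
gripper_width: 0.224
finger_force: 59.3
clock: 10.9
tcp_pos: [542.6, -212.9, 144.6]
ee_rot: [3.141, -0.0, 3.129]
ft_force: [-0.7, 0.0, -0.6]
gripper_width: 0.228
finger_force: 59.3
clock: 11.9
tcp_pos: [480.4, -231.9, 144.8]
ee_rot: [-3.142, 0.0, 3.128]
ft_force: [-0.3, -0.0, -1.2]
gripper_width: 0.22
finger_force: 59.3
clock: 12.9
tcp_pos: [542.6, -212.9, 144.6]
ee_rot: [3.141, -0.0, 3.129]
ft_force: [-0.0, -0.4, -0.8]
gripper_width: 0.226
finger_force: 59.3
```

```bash
python3 -m pendant '[[-1.5,-0.4,0,0,1],[-3.1,-0.83,0,0,1],[-3.1,-0.83,2,0,1],[-3.1,-0.83,5,0,1],[-3.1,-0.83,8,0,1],[-3.1,-0.83,11,0,1],[-3.1,-0.83,12,0,1],[-2,2,12,0,1],[0,6,12,0,1],[1,10,12,0,1],[2,13.5,12,0,1],[3,17,12,0,1]]';python3 -m pendant '[[0.5,3,0,0,1],[1,6,0,0,1],[1.5,8.5,0,0,1],[2,10,0,0,1],[2,10,0,0,1],[2,10,-4,0,1],[2,10,-7,0,1],[2,10,-9.5,0,1],[2,10,-9.5,0,1],[2,10,-9.5,0,1]]'; python3 - <<'E'
from h import *
t=snap("top");s=snap("scene")
o=telemetry.get_obs();p=o["tcp_pos"];print(p,o["ee_rot"],o["ft_force"])
print(proj(s,p-[0,0,136.4])-[110,60],proj(t,p-[0,0,136.4])-[170,190])
cv2.imwrite("pics/p1.png",np.hstack([cv2.resize(s["image"][60:210,110:260],(400,400)),cv2.resize(t["image"][170:290,270:390],(400,400))]))
E
```

```text
clock: 13.9
tcp_pos: [572.2, -41.5, 264.6]
ee_rot: [3.141, 0.0, 3.129]
ft_force: [0.6, -0.7, -1.1]
gripper_width: 0.229
finger_force: 59.3
clock: 14.73
tcp_pos: [591.8, 55.0, 169.1]
ee_rot: [-3.14, -0.002, 3.128]
ft_force: [1.1, -1.0, 0.1]
gripper_width: 0.227
finger_force: 59.2
[593.29006341  55.44746987 172.35422779] [3.14138896 0.00338201 3.12804481] [-0.10425987 -0.45852895 -0.24776641]
[157.30914084 121.957899  ] [58.0963617   8.89749399]
```

View pics/p1.png

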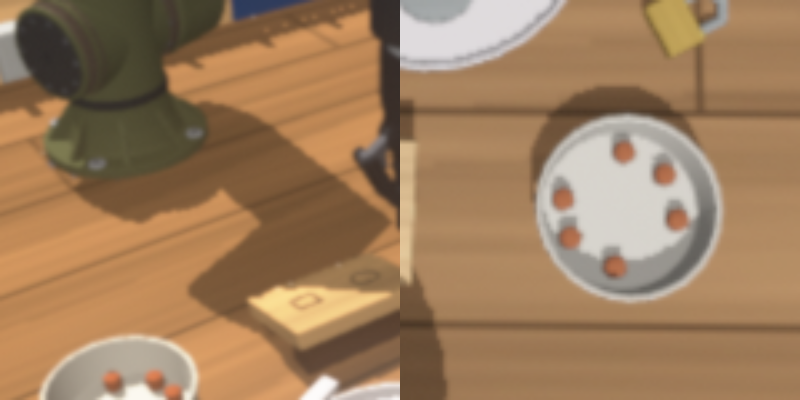

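All six beads are still in the bowl, at about (560–680,150–270) in the right half. The board's far end face is parallel to the board's normal, so I'll push the shank against it to pivot the pen 15° in a light grip.

```bash
python3 -m pendant '[[0,0,-1,0,1],[0,0,-2,0,1],[0,0,-2,0,1],[-1,0,-2,0,1],[-1.8,0,-2,0,1],[-1.8,0,-2,0,1],[-1.8,0,-2,0,1],[-1.8,0,-2,0,1]]' 20; for i in 1; do python3 -m pendant '[[-0.2,0,0,0,1],[-0.2,0,0,0,1],[-0.2,0,0,0,1]]'; python3 -m pendant '[[-0.2,0,0,0,1],[-0.2,0,0,0,1],[-0.2,0,0,0,1]]'; python3 -m pendant '[[-0.2,0,0,0,1],[-0.2,0,0,0,1],[-0.2,0,0,0,1]]'; python3 -m pendant '[[-0.2,0,0,0,1],[-0.2,0,0,0,1],[-0.2,0,0,0,1]]'; done | grep -E 'tcp|ft|fing'
```

```text
clock: 15.5
tcp_pos: [574.6, 56.0, 150.0]
ee_rot: [3.141, 0.001, 3.129]
ft_force: [0.4, 0.1, -0.1]
gripper_width: 0.229
finger_force: 59.2
tcp_pos: [572.5, 55.9, 149.6]
ft_force: [0.3, -0.9, -1.8]
finger_force: 59.2
tcp_pos: [570.4, 55.9, 149.7]
ft_force: [-0.3, -1.0, -1.2]
finger_force: 59.2
tcp_pos: [568.7, 55.9, 149.8]
ft_force: [2.7, -0.6, -2.3]
finger_force: 59.1
tcp_pos: [567.0, 56.0, 150.1]
ft_force: [5.0, 1.1, -2.9]
finger_force: 59.0
```

```bash
(for i in 1; do python3 -m pendant '[[-0.3,0,0,0,1],[-0.3,0,0,0,1],[-0.3,0,0,0,1]]' 20; python3 -m pendant '[[-0.3,0,0,0,1],[-0.3,0,0,0,1],[-0.3,0,0,0,1]]'; python3 -m pendant '[[-0.3,0,0,0,1],[-0.3,0,0,0,1],[-0.3,0,0,0,1]]'; done) | grep -E 'tcp|rot|ft|fing'
```

```text
tcp_pos: [563.8, 56.1, 150.1]
ee_rot: [3.141, 0.001, 3.129]
ft_force: [5.7, 0.4, -0.9]
finger_force: 59.2
tcp_pos: [560.7, 56.1, 150.0]
ee_rot: [3.141, 0.001, 3.129]
ft_force: [4.8, 1.1, -1.2]
finger_force: 59.3
tcp_pos: [557.7, 56.0, 149.8]
ee_rot: [3.141, 0.001, 3.129]
ft_force: [5.2, 1.1, -1.5]
finger_force: 59.2
```

```bash
(python3 -m pendant '[[-0.3,0,0,0,1],[-0.6,0,0,0,1],[-0.9,0,0,0,1],[-1.2,0,0,0,1],[-1.5,0,0,0,1],[-1.65,0,0,0,1],[-1.65,0,0,0,1]]' ; python3 -m pendant '[[-0.1,0,0,0,1],[-0.1,0,0,0,1],[-0.1,0,0,0,1]]'; python3 -m pendant '[[1,0,0,0,1],[3,0,0,0,1],[4,0,0,0,1],[4,0,5,0,1],[4,0,6,0,1],[4,0,6,0,1],[4,0,6,0,1]]') | grep -E 'clock|tcp|rot|ft|fing'
python3 - <<'E'
from h import *
s=snap("scene");o=telemetry.get_obs();p=o["tcp_pos"];print(p,o["ee_rot"],o["ft_force"])
g=p-[0,0,6]
for a in(0,10,15,20):
    d=np.array([-np.sin(np.radians(a)),0,np.cos(np.radians(a))])
    print(a,[proj(s,g+d*k).round(1).tolist() for k in(-130.4,-118,-60,-50)])
u,v=proj(s,g-[0,0,60]).astype(int);print(u-50,v-50)
cv2.imwrite("pics/p2.png",cv2.resize(s["image"][v-50:v+50,u-50:u+50],(600,600),interpolation=cv2.INTER_CUBIC)); cv2.imwrite("raw2.png",s["image"])
E
```

```text
clock: 17.83
tcp_pos: [541.0, 55.7, 149.7]
ee_rot: [-3.141, 0.0, 3.128]
ft_force: [5.7, -0.1, -2.3]
finger_force: 59.3
clock: 18.08
tcp_pos: [540.1, 55.7, 149.7]
ee_rot: [-3.141, 0.0, 3.128]
ft_force: [6.3, 0.1, -2.0]
finger_force: 59.3
clock: 18.67
tcp_pos: [579.5, 55.8, 210.3]
ee_rot: [3.141, -0.001, 3.128]
ft_force: [-0.2, -0.6, -1.5]
finger_force: 59.6
[579.00740883  55.76901657 208.74107406] [-3.14144026 -0.00315953  3.12826623] [-0.42653482 -0.12359154 -1.65694545]
0 [[264.4, 168.2], [264.5, 164.3], [264.9, 145.3], [265.0, 141.8]]
10 [[269.8, 172.0], [269.4, 167.7], [267.5, 146.9], [267.2, 143.2]]
15 [[272.5, 173.4], [271.9, 169.0], [268.8, 147.5], [268.3, 143.7]]
20 [[275.2, 174.6], [274.4, 170.0], [270.1, 147.9], [269.3, 144.0]]
214 95
```

View pics/p2.png

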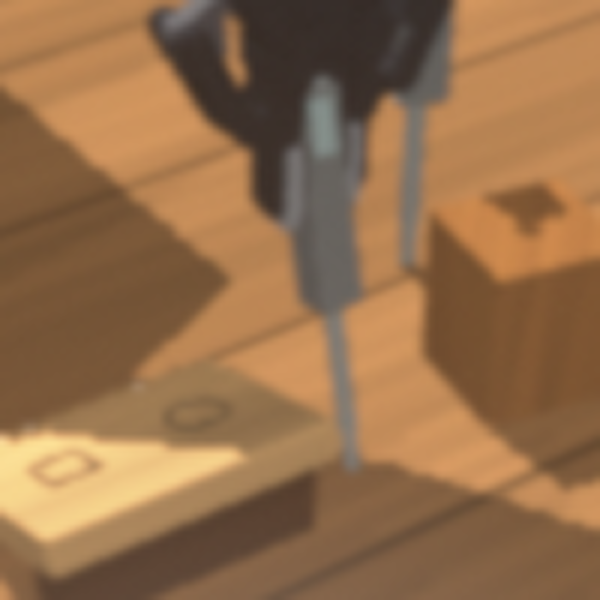

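The shank runs from crop (332,318) to (352,466), a lean of about 14–15° with its tip away from the robot. I'll turn the tool so the lean lies across the camera and measure it more finely.

```bash
python3 -m pendant '[[2,0,2,0.12,1],[2,0,2,0.24,1],[2,0,2,0.36,1],[2,0,2,0.48,1],[2,0,2,0.6,1],[2,0,2,0.72,1],[2,0,2,0.84,1],[2,0,2,0.96,1],[2,0,2,0.96,1],[2,0,2,0.96,1],[2,0,2,0.96,1]]'
cat > tilt.py <<'E'
from h import *
import sys
from scipy.optimize import least_squares
def Rm(r):
    from scipy.spatial.transform import Rotation as R
    return R.from_euler("xyz",r).as_matrix()
s=snap("scene");o=telemetry.get_obs();p=o["tcp_pos"];R=Rm(o["ee_rot"]);print(p,o["ee_rot"])
g=p+6*R[:,2]
def axis(a): # pen up-axis: tilt about tool y; at yaw~pi tool x=-x world
    return -R[:,2]*np.cos(a)+R[:,0]*np.sin(a)
hsv=cv2.cvtColor(s["image"],cv2.COLOR_BGR2HSV); sat=hsv[...,1].astype(float)
k=np.linspace(-110,-65,30); a0=np.radians(15)
L=np.array([proj(s,g+axis(a0)*q) for q in k]); d=L[-1]-L[0]; n=np.array([-d[1],d[0]])/np.hypot(*d)
w=np.arange(-5,5.01,.1); pts=[]
for c in L:
    m=(c+np.outer(w,n)).astype(np.float32)
    f=cv2.remap(sat.astype(np.float32),m[:,0].reshape(1,-1),m[:,1].reshape(1,-1),cv2.INTER_LINEAR)[0]
    e=np.clip(np.median(np.r_[f[:15],f[-15:]])-f-15,0,None)
    if e.max()>30: pts.append(c+n*(e@w)/e.sum())
    else: pts.append([np.nan]*2)
pts=np.array(pts); ok=~np.isnan(pts[:,0]); print(ok.sum(), np.round(((pts-L)@n),2))
def res(x): 
    Q=np.array([proj(s,g+axis(x[0])*q) for q in k])
    r=((pts-Q)@n+x[1])[ok]; return r
f=least_squares(res,[a0,0],loss="soft_l1",f_scale=.2); print("tilt deg",np.degrees(f.x[0]),"offs px",f.x[1],"rms",np.sqrt(np.mean(res(f.x)**2)))
u,v=g.astype(int)[:2]
u,v=proj(s,g-[0,0,60]).astype(int);im=s["image"].copy()
cv2.imwrite("pics/"+sys.argv[1],cv2.resize(im[v-60:v+60,u-60:u+60],(600,600),interpolation=cv2.INTER_CUBIC))
E
python3 tilt.py t1.png
```

```text
clock: 19.63
tcp_pos: [599.4, 55.8, 228.6]
ee_rot: [3.14, -0.002, -2.198]
ft_force: [0.3, 0.7, -0.4]
gripper_width: 0.224
finger_force: 59.5
[599.57905028  55.82580377 228.92784715] [ 3.14054103e+00 -1.19654566e-03 -2.19759455e+00]
30 [0.37 0.37 0.4  0.43 0.44 0.45 0.45 0.45 0.45 0.45 0.47 0.48 0.49 0.5
 0.51 0.53 0.55 0.57 0.58 0.58 0.56 0.55 0.57 0.58 0.6  0.59 0.58 0.58
 0.57 0.57]
tilt deg 14.286159793348716 offs px -0.9618496347374437 rms 0.023524234851516036
```

```bash
python3 -m pendant '[[-2,0,0,-0.12,1],[-4,0,0,-0.24,1],[-6,0,0,-0.36,1],[-8,0,0,-0.48,1],[-10,0,0,-0.6,1],[-12,-0.3,0,-0.72,1],[-13,-0.6,0,-0.84,1],[-13,-0.6,-1,-0.96,1],[-13,-0.6,-3.2,-0.96,1],[-13,-0.6,-3.2,-0.96,1],[-13,-0.6,-3.2,-0.96,1],[-13,-0.6,-3.2,-0.96,1]]'
python3 tilt.py t2.png; python3 - <<'E'
from h import *
s=snap("scene");p=telemetry.get_obs()["tcp_pos"];print(p)
print("pred tip",proj(s,p+[32.4,0,-132.3]),"ring",proj(s,[506.8,49.2,45.6]))
cv2.imwrite("pics/r1.png",cv2.resize(s["image"][110:190,195:275],(600,600),interpolation=cv2.INTER_CUBIC))
E
```

```text
clock: 20.68
tcp_pos: [470.2, 49.7, 198.6]
ee_rot: [-3.141, 0.001, 3.128]
ft_force: [0.3, -0.3, -0.5]
gripper_width: 0.232
finger_force: 59.5
[470.39060266  49.83870991 198.8847039 ] [3.14152086e+00 1.30243263e-03 3.12815254e+00]
30 [-0.11 -0.1  -0.09 -0.09 -0.1  -0.12 -0.12 -0.1  -0.1  -0.09 -0.1  -0.1
 -0.08 -0.05 -0.04 -0.04 -0.05 -0.04 -0.03 -0.02 -0.04 -0.05 -0.06 -0.04
 -0.05 -0.07 -0.07 -0.05 -0.01  0.01]
tilt deg 14.316267435084084 offs px -0.12199107635454551 rms 0.019869701362063372
[470.42105715  49.91527501 198.88969259]
pred tip [245.79590234 156.72175692] ring [246.53117656 163.72893355]
```

View pics/r1.png

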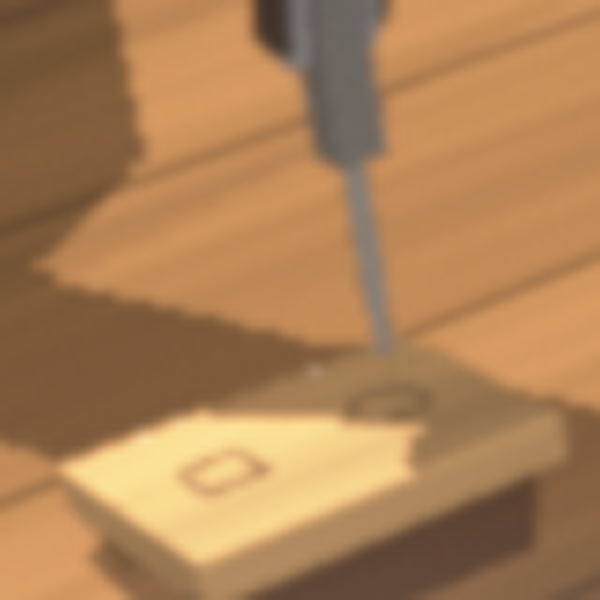

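The tip is at crop (384,352), up-left of the ring's middle at (390,403). It matches the prediction, about 21 mm off the face. I'll come in along the normal and press against an averaged force baseline.

```bash
cat > ft.py <<'E'
from h import *
F=[];P=[]
for i in range(12):
    snap("top");o=telemetry.get_obs();F.append(o["ft_force"]);P.append(o["tcp_pos"])
print("F",np.mean(F,0).round(2),"sd",np.std(F,0).round(2),"P",np.mean(P,0).round(2),o["clock"])
E
python3 -m pendant '[[0.1,0,-0.6,0,1],[0.25,0,-1.2,0,1],[0.3,0,-1.7,0,1],[0.3,0,-1.7,0,1],[0.3,0,-1.7,0,1]]' >/dev/null; python3 ft.py; python3 -m pendant '[[0.1,0,-0.36,0,1],[0.18,0,-0.68,0,1],[0.18,0,-0.68,0,1],[0.18,0,-0.68,0,1]]'>/dev/null; python3 ft.py
```

```text
F [ 0.17  0.26 -0.76] sd [0.38 0.47 0.27] P [472.97  49.87 180.81] 21.8
F [-0.13  0.41  1.67] sd [0.5  0.32 0.53] P [474.82  49.89 174.06] 22.7333
```

```bash
python3 -m pendant '[[0.03,0,-0.1,0,1],[0.06,0,-0.22,0,1],[0.06,0,-0.22,0,1],[0.06,0,-0.22,0,1]]'>/dev/null; python3 ft.py; python3 tilt.py t3.png;  python3 - <<'E'
from h import *
s=snap("scene")
cv2.imwrite("pics/r2.png",cv2.resize(s["image"][110:190,195:275],(600,600),interpolation=cv2.INTER_CUBIC))
E
```

```text
F [0.25 0.34 2.62] sd [0.44 0.4  0.52] P [475.36  49.88 171.73] 23.6667
[475.35539319  49.87973109 171.70868878] [3.14149926e+00 1.04663539e-04 3.12844068e+00]
30 [0.01 0.02 0.02 0.01 0.01 0.02 0.05 0.08 0.1  0.09 0.08 0.07 0.08 0.07
 0.08 0.07 0.08 0.11 0.12 0.11 0.11 0.11 0.11 0.12 0.11 0.1  0.09 0.12
 0.16 0.17]
tilt deg 14.073961825093326 offs px -0.33355724738345255 rms 0.019682044419802255
```

View pics/r2.png

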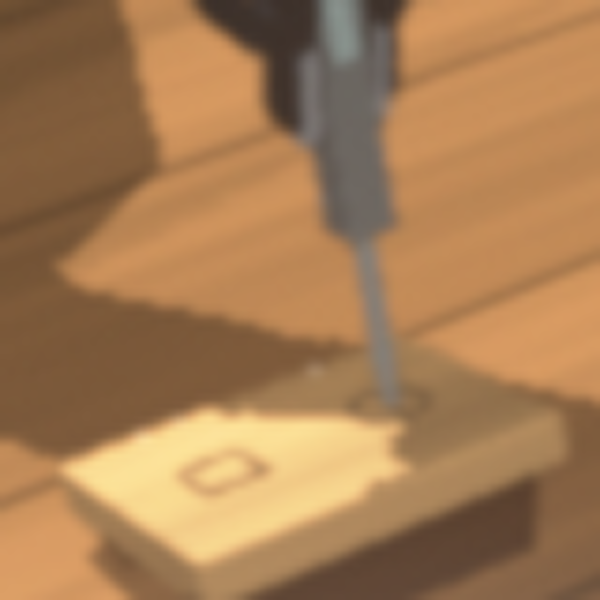

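The tip sits at crop (392,402), the middle of the ring at (390,403). The pen is within about 1° of square, and the axial force of about 3.5 N corresponds to a half-pressed tip.

```bash
python3 -c "from cell import arm; print(arm.finish_job())"
```

```text
the job is handed in; nothing more can be done
None
```

I handed the job in at about 24 s: the tip was dried with three rounds in the beads (all six still in the bowl), and the pen is held in the ring, within about 1° of square by camera, its tip about half in at roughly 3.5 N.

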